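Find the heaviest desk tin by feel

ROBOT

A 7-joint arm with a two-finger parallel gripper is mounted at the origin on the work surface. World frame = base frame: x ahead of the robot, y to its left, z up, the work surface at z = 0. Lengths are in m, angles in rad, forces in N, time in s.
With the tool pointing down it reaches from about 0.4 to 0.85 m from the base axis. Payload 10.4 kg.
Tool frame: the origin (TCP) lies between the finger pads; the fingertips stand 25 mm ahead of it and the grasp point (between the pads) lies 6 mm ahead of it; x points along the fingers, y is the direction in which the jaws open and shut, and the axes are right-handed (so a half turn about x gives the same grasp; the last joint's range is limited). The gripper opens to 87 mm and grips with 3 to 60 N. Pads are 19 mm wide; open, the fingers measure 117 mm over their backs; the gripper's body (75 mm by 190 mm) begins 51 mm behind the grasp point.
Start: joints at [1.197, 0.332, -0.065, 1.46, 0.022, 1.35, -0.088], TCP at [0.215, -0.587, 0.248] pointing down, gripper open.
Joint ranges: [-2.6, 2.6], [-0.5, 2.12], [-1.47, 1.34], [0.16, 2.42], [-1.27, 4.41], [0.06, 2.06], [-2.6, 2.6]. Speed limits (rad/s): [2.22, 2.22, 2.79, 2.79, 3.14, 3.14, 3.14].

INTERFACE

Orientations are given as a unit quaternion [x, y, z, w].
In Python, from bench import r gives the robot as it stands.
- The arm moves only by the shell command python3 -m pendant 'ROWS' [FORCE]. ROWS is JSON, a list of rows, each an object with "translation": the shift along the world's x, y, z in cm, a list of three; "angular": the turn, a rotation vector about the world's x, y, z in degrees, a list of three; "hand": the opening, from -1 (shut) to 1 (fully open). In form: [{"translation": [dx, dy, dz], "angular": [wx, wy, wz], "hand": hand}, ...]. A call has 1 to 20 rows; each row shifts and turns the commanded pose from where the row before left it; what a row does not reach is not made up. A row lasts 1/10 s, in which the tool goes at most 50 mm and 8.59 degrees, less where a joint would pass 70% of its speed; a pose out of reach is approached as far as the arm can. A call is refused whole if a number of a shift passes 5 or a number of a turn 8.59, either way. A call with a gripper value outside its range is refused whole. The fingers move at their own pace and stop on an object; FORCE is the grip in N (left out, the last holds). Time passes only in rows, so rows that do not move let the fingers close. It gives the time, the measured TCP pose, the force and the opening at its end, in the units of the state.
- r.read_state(): the state, without advancing time (a new reading comes with each control period).
- r.camera(name): name is "scene" or "side" or "wrist"; returns the picture (384x512x3 uint8, red, green, blue); there is no depth.
- r.camera_info(name): a dict with "fx", "fy", "cx", "cy" (pixels), "rvec" (rotation vector, rad) and "tvec" (3), from world to camera coordinates, as OpenCV has them; the wrist camera has in their place "mount" (4x4, takes a point from camera to tool coordinates, whose origin is the TCP and whose axes are the tool frame's). Camera axes: x right, y down, z forward; pixel columns grow to the right and rows downward; lengths in m; the calibration is good to about 2 mm. A picture is of the moment at which its call begins: read the wrist's pose just before it. camera_info takes no time and is no camera call.
- r.close_job(): hands the job in, once; it reports no verdict.
Trained networks look in the newest picture that a camera, given by its name, has taken for a name from the list of things; names that differ only in an ending like _2 or _b are one class to them, and where a whole thing is asked for, a point or a joint stands for the part that bears it (a point fixed in the world has none). Each returns a list of dicts, best first, with "confidence" (0 to 1); they miss things now and then, are a little off and sometimes report something else, mostly with a low value. They report only what shows in the picture. A call takes as long as a camera call. They do not tell look-alikes from the thing itself.
- r.find_in(camera, name): "point" ([row, column] in pixels, amid what is visible of it).
- r.mark_of(camera, name): "point" ([row, column] in pixels: a listed point, or the origin of a listed thing).
The state is a dict: "time": time; "joint_positions": joint angles; "joint_vel": joint speeds; "joint_torque": joint torques, N m; "ee_pos": TCP position; "eef_rot": TCP orientation; "ft_force": force on the tool from outside, world axes, zero at the start; "torque": the same for the moment, N m; "width": finger opening in m.
Only numpy, scipy, OpenCV 4.12 (cv2) and the standard library are available. Lean on these libraries where they do the work, as an engineer would, in place of code of your own. Each camera call takes 0.05 s, during which the arm holds its last target.

TASK

Three tins on this desk look the same, but one has the heavy refill inside: heft them one after another, first the one on the blue coaster, then yellow, then red, each gripped lightly so its thin walls are not dented, lifted straight up off its coaster by 5 cm or so for about a second, and stood back where it was before the next. Then finish holding the heaviest one still and upright in the gripper, at least 15 cm above the desk and clear of everything else, without letting go. The other two must end back on their coasters, no tin may be tipped over, and everything else on the desk stays where it is.

Things in the scene. Friction and masses are not known exactly. Their poses are not given: they have to be found in the camera images.
- tin_a_center (a point): One of three identical closed aluminium tins (lid latched), upright on any of the coasters. 84 (own x) x 54 (own y) x 60 mm tall; the point is its centre, 34 mm above the desk; own z up. Grip from above across the 54 mm. Hidden weight: heaviest 570-650 g, others 170-320 g; any tin may be it. Thin walls: 20-30 N per finger holds it safely; over 110 N in all (both fingers added) dents it.
- tin_b_center (a point): One of three identical closed aluminium tins (lid latched), upright on any of the coasters. 84 (own x) x 54 (own y) x 60 mm tall; the point is its centre, 34 mm above the desk; own z up. Grip from above across the 54 mm. Hidden weight: heaviest 570-650 g, others 170-320 g; any tin may be it. Thin walls: 20-30 N per finger holds it safely; over 110 N in all (both fingers added) dents it.
- tin_c_center (a point): One of three identical closed aluminium tins (lid latched), upright on any of the coasters. 84 (own x) x 54 (own y) x 60 mm tall; the point is its centre, 34 mm above the desk; own z up. Grip from above across the 54 mm. Hidden weight: heaviest 570-650 g, others 170-320 g; any tin may be it. Thin walls: 20-30 N per finger holds it safely; over 110 N in all (both fingers added) dents it.
- coaster_blue: Flat blue round plastic coaster, diameter 114 mm, 4 mm thick, fixed to the desk; one tin stands near its middle. Origin at the centre of its underside, on the desk.
- coaster_yellow: Flat yellow round plastic coaster, diameter 114 mm, 4 mm thick, fixed to the desk; one tin stands near its middle. Origin at the centre of its underside, on the desk.
- coaster_red: Flat red round plastic coaster, diameter 114 mm, 4 mm thick, fixed to the desk; one tin stands near its middle. Origin at the centre of its underside, on the desk.
- pen: Stainless steel pen lying on the desk at the robot's right, 137 mm long (own x), 12 mm high; origin under its middle. Leave alone.
- hole_punch: Green plastic desk hole punch on a black base, 75 x 125 x 56 mm, behind the tins; origin at the centre of its underside. Leave alone.
- tape_dispenser: Clear plastic tape dispenser with a white roll, 60 x 150 x 75 mm, behind the tins; origin at the centre of its underside. Leave alone.
- eraser: White and grey eraser, 55 x 24 x 13 mm, at the robot's left; origin at the centre of its underside. Leave alone.
- mug: White ceramic mug, 80 mm diameter, 92 mm tall, at the robot's right; origin at the centre of its underside. Leave alone.
Mind the look-alikes: they are no part of the job. There is more than one size of the coaster_yellow; the job needs the middle-sized.

How it is judged:
On the way, in this order (a step that is already met when the one before it is completed fails the run):
1. the tin of the blue coaster is held clear of it (((horizontal distance between tin_a_center and coaster_blue below 0.075 m and height (world z) of tin_a_center above 0.055 m and contact force between tin_a and the fingers above 1 N) or (horizontal distance between tin_b_center and coaster_blue below 0.075 m and height (world z) of tin_b_center above 0.055 m and contact force between tin_b and the fingers above 1 N) or (horizontal distance between tin_c_center and coaster_blue below 0.075 m and height (world z) of tin_c_center above 0.055 m and contact force between tin_c and the fingers above 1 N))), for 0.3 s.
2. with the first tin back on the blue coaster, the tin of the yellow one is held clear of it (((horizontal distance between tin_a_center and coaster_blue below 0.03 m and height (world z) of tin_a_center below 0.04 m and angle between tin_a_center's own z axis and vertical below 0.1 rad) or (horizontal distance between tin_b_center and coaster_blue below 0.03 m and height (world z) of tin_b_center below 0.04 m and angle between tin_b_center's own z axis and vertical below 0.1 rad) or (horizontal distance between tin_c_center and coaster_blue below 0.03 m and height (world z) of tin_c_center below 0.04 m and angle between tin_c_center's own z axis and vertical below 0.1 rad)) and ((horizontal distance between tin_a_center and coaster_yellow below 0.075 m and height (world z) of tin_a_center above 0.055 m and contact force between tin_a and the fingers above 1 N) or (horizontal distance between tin_b_center and coaster_yellow below 0.075 m and height (world z) of tin_b_center above 0.055 m and contact force between tin_b and the fingers above 1 N) or (horizontal distance between tin_c_center and coaster_yellow below 0.075 m and height (world z) of tin_c_center above 0.055 m and contact force between tin_c and the fingers above 1 N))), for 0.3 s.
3. with those two tins back on their coasters, the tin of the red one is held clear of it (((horizontal distance between tin_a_center and coaster_blue below 0.03 m and height (world z) of tin_a_center below 0.04 m and angle between tin_a_center's own z axis and vertical below 0.1 rad) or (horizontal distance between tin_b_center and coaster_blue below 0.03 m and height (world z) of tin_b_center below 0.04 m and angle between tin_b_center's own z axis and vertical below 0.1 rad) or (horizontal distance between tin_c_center and coaster_blue below 0.03 m and height (world z) of tin_c_center below 0.04 m and angle between tin_c_center's own z axis and vertical below 0.1 rad)) and ((horizontal distance between tin_a_center and coaster_yellow below 0.03 m and height (world z) of tin_a_center below 0.04 m and angle between tin_a_center's own z axis and vertical below 0.1 rad) or (horizontal distance between tin_b_center and coaster_yellow below 0.03 m and height (world z) of tin_b_center below 0.04 m and angle between tin_b_center's own z axis and vertical below 0.1 rad) or (horizontal distance between tin_c_center and coaster_yellow below 0.03 m and height (world z) of tin_c_center below 0.04 m and angle between tin_c_center's own z axis and vertical below 0.1 rad)) and ((horizontal distance between tin_a_center and coaster_red below 0.075 m and height (world z) of tin_a_center above 0.055 m and contact force between tin_a and the fingers above 1 N) or (horizontal distance between tin_b_center and coaster_red below 0.075 m and height (world z) of tin_b_center above 0.055 m and contact force between tin_b and the fingers above 1 N) or (horizontal distance between tin_c_center and coaster_red below 0.075 m and height (world z) of tin_c_center above 0.055 m and contact force between tin_c and the fingers above 1 N))), for 0.3 s.
At the end, for the whole second after the job is handed in: The heaviest tin is held by the fingers, upright (within 20 degrees), still (under 5 cm/s), centre over 15 cm up and short of the organizer (x under 0.8); the other two stand upright, released, within 30 mm of their starts, each bearing on its coaster with under 4.4 N (so neither is the heavy one) (((height (world z) of tin_a_center above 0.15 m and angle between tin_a_center's own z axis and vertical below 0.35 rad and contact force between tin_a and the fingers above 1 N and linear speed of tin_a below 0.05 m/s and world x of tin_a_center below 0.8 m and distance of each of tin_b_center, tin_c_center from where it was at the start of the episode below 0.03 m and angle between each of tin_b_center, tin_c_center's own z axis and vertical below 0.1 rad and contact force between each of tin_b, tin_c and the fingers below 0.1 N and contact force between each of tin_b, tin_c and coaster_blue below 4.4 N and contact force between each of tin_b, tin_c and coaster_yellow below 4.4 N and contact force between each of tin_b, tin_c and coaster_red below 4.4 N) or (height (world z) of tin_b_center above 0.15 m and angle between tin_b_center's own z axis and vertical below 0.35 rad and contact force between tin_b and the fingers above 1 N and linear speed of tin_b below 0.05 m/s and world x of tin_b_center below 0.8 m and distance of each of tin_a_center, tin_c_center from where it was at the start of the episode below 0.03 m and angle between each of tin_a_center, tin_c_center's own z axis and vertical below 0.1 rad and contact force between each of tin_a, tin_c and the fingers below 0.1 N and contact force between each of tin_a, tin_c and coaster_blue below 4.4 N and contact force between each of tin_a, tin_c and coaster_yellow below 4.4 N and contact force between each of tin_a, tin_c and coaster_red below 4.4 N) or (height (world z) of tin_c_center above 0.15 m and angle between tin_c_center's own z axis and vertical below 0.35 rad and contact force between tin_c and the fingers above 1 N and linear speed of tin_c below 0.05 m/s and world x of tin_c_center below 0.8 m and distance of each of tin_a_center, tin_b_center from where it was at the start of the episode below 0.03 m and angle between each of tin_a_center, tin_b_center's own z axis and vertical below 0.1 rad and contact force between each of tin_a, tin_b and the fingers below 0.1 N and contact force between each of tin_a, tin_b and coaster_blue below 4.4 N and contact force between each of tin_a, tin_b and coaster_yellow below 4.4 N and contact force between each of tin_a, tin_b and coaster_red below 4.4 N))); the arm keeps its last pose, push and grip.
It fails at once if a tin is squeezed or pressed with more than 110 N (contact force between any of tin_a, tin_b, tin_c and the fingers above 110 N).
It fails at once if a tin is tipped over (more than 40 degrees) (angle between any of tin_a_center, tin_b_center, tin_c_center's own z axis and vertical above 0.7 rad).
It fails at once if the pen, hole punch, tape dispenser, eraser or mug is moved by more than 25 mm (distance of any of pen, hole_punch, tape_dispenser, eraser, mug from where it was at the start of the episode above 0.025 m).
It also fails if it takes over 72 s, if anything falls off the work surface, if the arm or the gripper's body presses on something with over 40 N, if the wrist force passes 120 N, or if a joint passes its speed limit or range.

## Working session

There is one attempt and no reset: what is moved stays moved. The work goes in short steps, Python scripts to look and compute and a shell command to move; the robot and the scene stay as the last step left them, time stands still between calls to the robot, and variables do not carry over. Pictures are saved under pics/ and viewed, and the job is handed in when it is done.

```bash
mkdir -p pics; ls; python3 - <<'E'
from bench import r
import cv2,json
s=r.read_state()
for k in s: print(k,s[k])
for c in ("scene","side","wrist"):
    im=r.camera(c); cv2.imwrite(f"pics/{c}0.png",cv2.cvtColor(im,cv2.COLOR_RGB2BGR))
    print(c,r.camera_info(c))
    for n in ("tin_a_center","coaster_blue","coaster_yellow","coaster_red"):
        print(n,[([round(v) for v in d["point"]],round(d["confidence"],2)) for d in r.mark_of(c,n)])
E
```

```text
pics
time 0.0
joint_positions [ 1.1973819   0.3328819  -0.06470296  1.46093436  0.02159201  1.34988426
 -0.08851492]
joint_vel [ 8.47670978e-04 -1.21383673e-03 -2.00066017e-04  4.66897881e-04
  9.84517517e-05  1.36001737e-03 -2.08737026e-03]
joint_torque [ 1.12519635e-04 -6.23256111e+01  2.47344375e-02 -3.89899564e+01
 -6.13058545e-02  3.98005592e-02  9.87357021e-05]
ee_pos [ 0.21467109 -0.58660893  0.24675097]
eef_rot [-0.69614949 -0.12388695  0.69636255 -0.12291099]
ft_force [ 0.16473576 -0.66601172  0.08320668]
torque [ 0.00082795  0.01575354 -0.02688628]
width 0.08718056088658757
scene {'fx': 396.13459107540257, 'fy': 396.13459107540257, 'cx': 254.18810627247328, 'cy': 197.58160387882884, 'rvec': array([ 1.93704895,  1.81266111, -0.5652622 ]), 'tvec': array([-0.0056298 , -0.46134853,  1.41379721])}
tin_a_center [([191, 341], 0.61)]
coaster_blue [([203, 260], 0.66)]
coaster_yellow [([200, 334], 0.95), ([244, 386], 0.8), ([148, 334], 0.58), ([273, 210], 0.46)]
coaster_red [([208, 176], 0.68)]
side {'fx': 400.61452520296376, 'fy': 400.61452520296376, 'cx': 256.8666266562254, 'cy': 1
[... 151 characters left out ...]
248], 0.77)]
coaster_blue [([203, 254], 0.81)]
coaster_yellow [([153, 192], 0.85), ([155, 249], 0.73), ([132, 282], 0.59)]
coaster_red [([268, 276], 0.89), ([348, 209], 0.37)]
wrist {'fx': 278.7883320647191, 'fy': 278.7883320647191, 'cx': 256.41481580776866, 'cy': 188.87555471475696, 'mount': array([[ 5.88220213e-04, -3.06337625e-01,  9.51922745e-01,
        -1.36376011e-01],
       [ 9.99999824e-01,  1.11548411e-04, -5.82031092e-04,
        -2.90612524e-05],
       [ 7.21125531e-05,  9.51922921e-01,  3.06337637e-01,
        -8.48757258e-02],
       [ 0.00000000e+00,  0.00000000e+00,  0.00000000e+00,
         1.00000000e+00]])}
tin_a_center []
coaster_blue []
coaster_yellow []
coaster_red []
```

View pics/scene0.png

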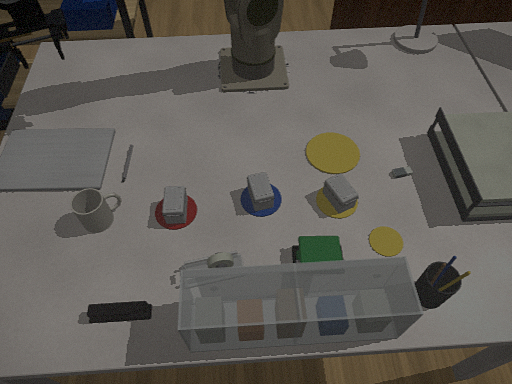

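View pics/side0.png

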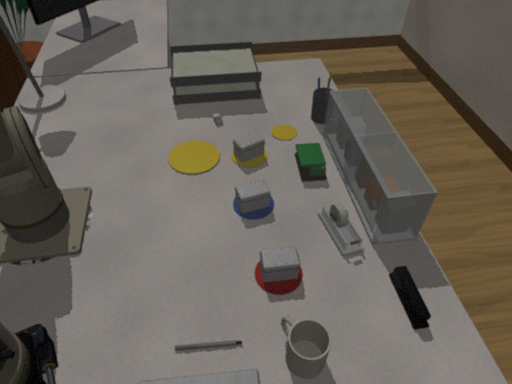

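Scene view: the blue coaster with its tin is at about (200,261), red at (210,176). There are three yellow discs: large and empty at (153,333), middle-sized with a tin at (200,337), small and empty at (241,386). The middle one is the right one. I'll check it in a close crop.

```bash
python3 - <<'E'
import cv2,numpy as np
a=cv2.imread("pics/scene0.png")[125:260,150:410]; b=cv2.imread("pics/side0.png")[110:300,170:330]
cv2.imwrite("pics/cs.png",cv2.resize(a,None,fx=3,fy=3,interpolation=cv2.INTER_CUBIC))
cv2.imwrite("pics/cd.png",cv2.resize(b,None,fx=3.1,fy=3.1,interpolation=cv2.INTER_CUBIC))
E
```

```text
(no output)
```

View pics/cs.png

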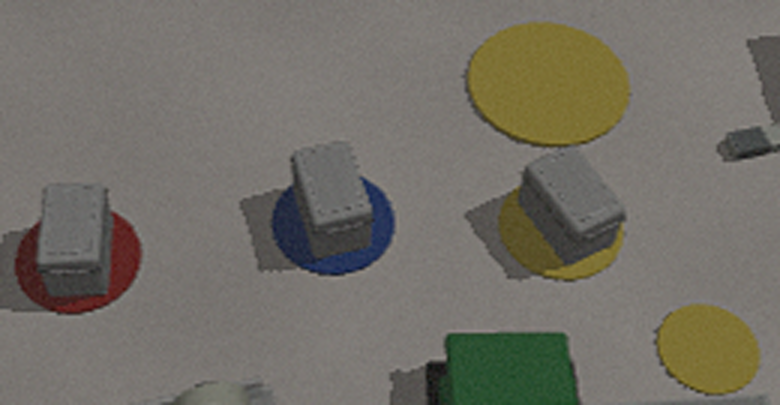

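View pics/cd.png

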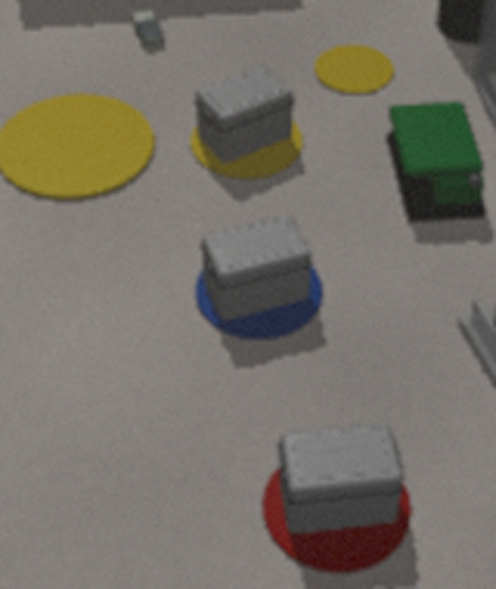

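```bash
cat > h.py <<'E'
import cv2,numpy as np
from bench import r
from scipy.spatial.transform import Rotation as R
def cam(c):
    i=r.camera_info(c); K=np.array([[i['fx'],0,i['cx']],[0,i['fy'],i['cy']],[0,0,1]])
    if 'mount' in i:
        s=r.read_state(); T=np.eye(4); T[:3,:3]=R.from_quat(s['eef_rot']).as_matrix(); T[:3,3]=s['ee_pos']
        W=np.linalg.inv(T@i['mount']); return K,W[:3,:3],W[:3,3]
    return K,cv2.Rodrigues(i['rvec'])[0],np.asarray(i['tvec'])
def back(c,uv,z):
    K,Rm,t=cam(c); uv=np.atleast_2d(uv); C=-Rm.T@t
    d=(Rm.T@np.linalg.inv(K)@np.c_[uv,np.ones(len(uv))].T).T
    return C+d*((z-C[2])/d[:,2])[:,None]
def proj(c,P):
    K,Rm,t=cam(c); q=(np.atleast_2d(P)@Rm.T+t)@K.T; return q[:,:2]/q[:,2:]
def rect(p):
    c=p.mean(0); e=[(p[(i+1)%4]-p[i])[:2] for i in range(4)]
    L=[np.linalg.norm(x) for x in e]
    i=0 if L[0]+L[2]>L[1]+L[3] else 1
    v=e[i]-e[i+2]
    return c[:2].round(4),"lens",np.round(L,3),"yaw",round(np.degrees(np.arctan2(v[1],v[0]))%180,1)
E
python3 - <<'E'
from h import *
S={'red':[(45,184),(108,184),(103,263),(39,262)],'blue':[(292,150),(350,142),(371,213),(315,228)],'yel':[(523,162),(573,148),(625,213),(575,237)]}
D={'red':[(282,434),(390,427),(401,482),(290,495)],'blue':[(203,236),(292,221),(311,257),(222,280)],'yel':[(197,96),(264,70),(293,97),(218,127)]}
for k in S:
    print(k,*rect(back('scene',np.array(S[k])/3+[150,125],.062)))
    print(k,*rect(back('side',np.array(D[k])/3.1+[170,110],.062)))
import cv2
for c in('scene','side'):
  im=cv2.cvtColor(cv2.imread(f'pics/{c}0.png'),cv2.COLOR_BGR2HSV)
  for n,lo,hi in(('blue',(105,110,30),(130,255,255)),('yel',(20,110,60),(35,255,255)),('red',(0,140,60),(8,255,255)),):
    m=cv2.inRange(im,lo,hi)
    nn,l,st,ce=cv2.connectedComponentsWithStats(m)
    for i in range(1,nn):
      if st[i,4]>150 and 120<ce[i][1]<300:
        ys,xs=np.where(l==i); h=cv2.convexHull(np.c_[xs,ys].astype(np.int32))[:,0].astype(float)
        p=back(c,h,.004)[:,:2]
        # algebraic circle
        A=np.c_[2*p,np.ones(len(p))]; q=np.linalg.lstsq(A,(p**2).sum(1),rcond=None)[0]
        print(c,n,st[i,4],q[:2].round(4),'r',round(np.sqrt(q[2]+q[0]**2+q[1]**2),4))
E
```

```text
red [ 0.5904 -0.2381] lens [0.056 0.082 0.054 0.081] yaw 179.5
red [ 0.586  -0.2459] lens [0.081 0.049 0.081 0.054] yaw 177.4
blue [ 0.5633 -0.0133] lens [0.053 0.079 0.051 0.087] yaw 9.3
blue [ 0.559  -0.0205] lens [0.08  0.047 0.08  0.055] yaw 8.1
yel [0.5852 0.1971] lens [0.049 0.08  0.052 0.088] yaw 21.9
yel [0.5775 0.1879] lens [0.078 0.052 0.086 0.052] yaw 24.0
scene blue 367 [ 0.565  -0.0132] r 0.055
scene yel 1732 [0.4117 0.2132] r 0.0799
scene yel 417 [0.5848 0.1938] r 0.0554
scene yel 780 [0.7167 0.2971] r 0.0426
scene red 216 [ 0.5888 -0.244 ] r 0.0539
side blue 192 [ 0.5628 -0.0161] r 0.0519
side yel 307 [0.7126 0.2958] r 0.0421
side yel 1361 [0.4083 0.2141] r 0.0801
side yel 261 [0.5797 0.1925] r 0.0551
side red 453 [ 0.5843 -0.2469] r 0.0549
```

```bash
cat >> h.py <<'E'
def st():
    s=r.read_state(); M=R.from_quat(s['eef_rot']).as_matrix()
    y=M[:,1]; j=np.degrees(np.arctan2(y[1],y[0]))
    print('t',round(s['time'],2),'tcp',np.round(s['ee_pos'],4),'xaxis',M[:,0].round(3),'jaw deg',round(j,2),'j7',round(s['joint_positions'][6],2),'j1',round(s['joint_positions'][0],2),'F',np.round(s['ft_force'],2),'w',round(s['width'],4))
E
python3 -c "
from h import *
st(); print(r.read_state()['joint_positions'])
for n in ('mug','tape_dispenser','hole_punch','pen','eraser'):
  for c in('scene','side'):
    r.camera(c)
    d=r.mark_of(c,n)
    if d: print(n,c,round(d[0]['confidence'],2),back(c,d[0]['point'][::-1],0)[0].round(3))
"
```

```text
t 0.75 tcp [ 0.2148 -0.5869  0.2476] xaxis [ 0. -0. -1.] jaw deg -69.9 j7 -0.09 j1 1.2 F [ 0.42 -0.61 -0.06] w 0.0869
[ 1.19742566  0.33218491 -0.06471856  1.46011876  0.02161208  1.34990281
 -0.08851821]
mug scene 0.85 [ 0.595 -0.455  0.   ]
mug side 0.64 [ 0.599 -0.453  0.   ]
tape_dispenser side 0.97 [ 0.777 -0.142  0.   ]
hole_punch scene 0.93 [0.763 0.121 0.   ]
hole_punch side 0.9 [0.754 0.111 0.   ]
pen scene 0.66 [ 0.407 -0.403  0.   ]
pen side 0.69 [0.582 0.203 0.   ]
eraser scene 0.56 [0.486 0.411 0.   ]
eraser side 0.55 [0.501 0.409 0.   ]
```

```bash
python3 -m pendant '[{"translation":[1.7,2.85,0],"angular":[0,0,-0.6],"hand":1},{"translation":[1.7,2.85,0],"angular":[0,0,-0.6],"hand":1},{"translation":[1.7,2.85,0],"angular":[0,0,-0.6],"hand":1},{"translation":[1.7,2.85,0],"angular":[0,0,-0.6],"hand":1},{"translation":[1.7,2.85,0],"angular":[0,0,-0.6],"hand":1},{"translation":[1.7,2.85,0],"angular":[0,0,-0.6],"hand":1},{"translation":[1.7,2.85,0],"angular":[0,0,-0.6],"hand":1},{"translation":[1.7,2.85,0],"angular":[0,0,-0.6],"hand":1},{"translation":[1.7,2.85,0],"angular":[0,0,-0.6],"hand":1},{"translation":[1.7,2.85,0],"angular":[0,0,-0.6],"hand":1},{"translation":[1.7,2.85,0],"angular":[0,0,-0.6],"hand":1},{"translation":[1.7,2.85,0],"angular":[0,0,-0.6],"hand":1},{"translation":[1.7,2.85,0],"angular":[0,0,-0.6],"hand":1},{"translation":[1.7,2.85,0],"angular":[0,0,-0.6],"hand":1},{"translation":[1.7,2.85,0],"angular":[0,0,-0.6],"hand":1},{"translation":[1.7,2.85,0],"angular":[0,0,-0.6],"hand":1},{"translation":[1.7,2.85,0],"angular":[0,0,-0.6],"hand":1},{"translation":[1.7,2.85,0],"angular":[0,0,-0.6],"hand":1},{"translation":[1.7,2.85,0],"angular":[0,0,-0.6],"hand":1},{"translation":[1.7,2.85,0],"angular":[0,0,0],"hand":1}]' 25; python3 -c "
from h import *
st(); im=r.camera('wrist'); cv2.imwrite('pics/w1.png',im[:,:,::-1]); print(r.mark_of('wrist','tin_a_center'))"
```

```text
time: 3.75
ee_pos: [0.5554, -0.0158, 0.2478]
eef_rot: [0.705, 0.053, -0.705, 0.053]
ft_force: [0.5, 0.0, -0.3]
width: 0.0872
t 3.75 tcp [ 0.5554 -0.0158  0.2478] xaxis [ 0. -0. -1.] jaw deg -81.34 j7 -1.57 j1 0.45 F [ 0.52  0.   -0.28] w 0.0872
[{'point': [117.5, 86.3], 'confidence': 0.97}]
```

View pics/w1.png

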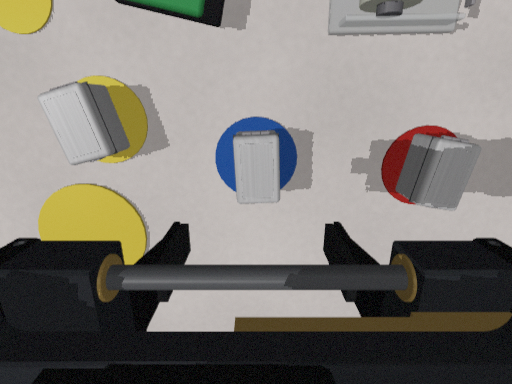

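The wrist view shows all three tins: yellow (122,82), blue (165,257), red (170,440), with the large empty yellow disc at (230,93). Next I'll crop the lids.

```bash
python3 - <<'E'
import cv2,numpy as np
a=cv2.imread("pics/w1.png")
f=lambda x,y:cv2.resize(a[y:y+95,x:x+95],None,fx=4,fy=4,interpolation=cv2.INTER_CUBIC)
cv2.imwrite("pics/w1c.png",cv2.resize(np.hstack([f(32,75),f(212,120)]),None,fx=1,fy=1))
cv2.imwrite("pics/w1d.png",f(390,120))
E
```

```text
(no output)
```

View pics/w1c.png

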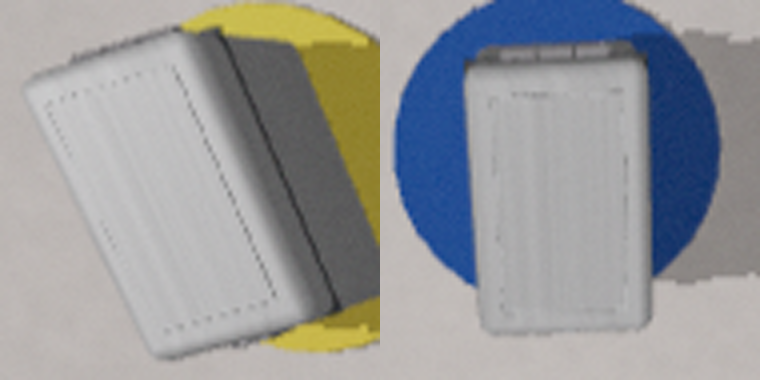

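View pics/w1d.png

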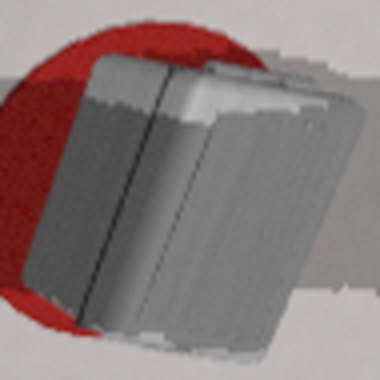

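```bash
python3 - <<'E'
from h import *
o={'yel':([(26,88),(205,32),(325,312),(158,358)],(32,75)),'blue':([(85,65),(268,62),(270,330),(105,332)],(212,120)),'red':([(185,75),(365,105),(268,360),(95,325)],(390,120))}
for k,(p,of) in o.items(): print(k,*rect(back('wrist',np.array(p)/4+of,.060)))
a=cv2.cvtColor(cv2.imread('pics/w1.png'),cv2.COLOR_BGR2HSV)
for n,lo,hi in(('blue',(105,110,30),(130,255,255)),('yel',(20,110,60),(35,255,255)),('red',(0,140,60),(8,255,255)),):
    m=cv2.inRange(a,lo,hi); nn,l,s,ce=cv2.connectedComponentsWithStats(m)
    for i in range(1,nn):
      if s[i,4]>400 and 50<ce[i][1]<220:
        ys,xs=np.where(l==i); h=cv2.convexHull(np.c_[xs,ys].astype(np.int32))[:,0].astype(float)
        p=back('wrist',h,.004)[:,:2]
        A=np.c_[2*p,np.ones(len(p))]; q=np.linalg.lstsq(A,(p**2).sum(1),rcond=None)[0]
        print(n,q[:2].round(4),'r',round(np.sqrt(q[2]+q[0]**2+q[1]**2),4))
E
```

```text
yel [0.5792 0.1995] lens [0.054 0.08  0.054 0.079] yaw 24.3
blue [ 0.5598 -0.012 ] lens [0.053 0.082 0.051 0.082] yaw 11.4
red [ 0.59  -0.237] lens [0.055 0.08  0.057 0.078] yaw 0.6
blue [ 0.5629 -0.009 ] r 0.0558
yel [0.581  0.1972] r 0.0559
yel [0.4113 0.2168] r 0.0789
red [ 0.5884 -0.2391] r 0.0555
```

```bash
python3 -m pendant '[{"translation":[0.3,0.1,-2],"angular":[0,0,0.5],"hand":1},{"translation":[0.3,0.1,-2],"angular":[0,0,0.5],"hand":1},{"translation":[0,0,-2],"angular":[0,0,0],"hand":1},{"translation":[0,0,-2],"angular":[0,0,0],"hand":1},{"translation":[0,0,-2],"angular":[0,0,0],"hand":1},{"translation":[0,0,-2],"angular":[0,0,0],"hand":1},{"translation":[0,0,-2],"angular":[0,0,0],"hand":1},{"translation":[0,0,-2],"angular":[0,0,0],"hand":1},{"translation":[0,0,-0.5],"angular":[0,0,0],"hand":1},{"translation":[0,0,0],"angular":[0,0,0],"hand":1}]'; python3 -c "
from h import *
st()
for c in('scene','side'):
  im=r.camera(c); cv2.imwrite('pics/%s1.png'%c,cv2.resize(im[100:300,130:400],None,fx=2.5,fy=2.5)[:,:,::-1])"
```

```text
time: 4.85
ee_pos: [0.5604, -0.0153, 0.0822]
eef_rot: [-0.704, -0.06, 0.705, -0.06]
ft_force: [0.3, 0.4, 0.3]
width: 0.087
t 4.85 tcp [ 0.5604 -0.0153  0.0822] xaxis [-0.001 -0.    -1.   ] jaw deg -80.32 j7 -1.64 j1 0.41 F [0.26 0.43 0.27] w 0.087
```

View pics/scene1.png

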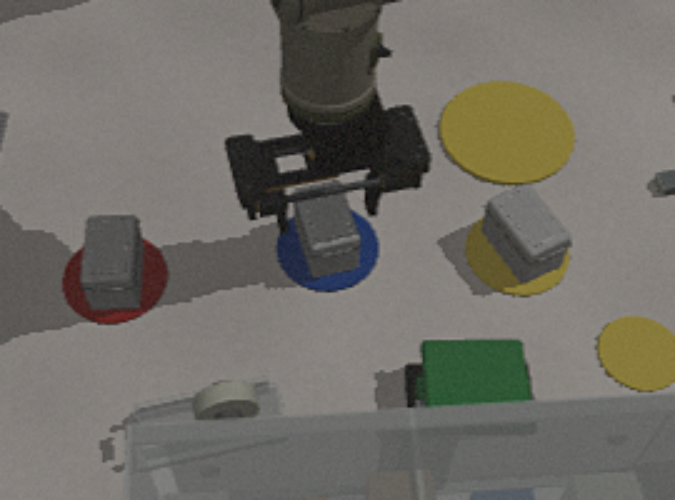

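View pics/side1.png

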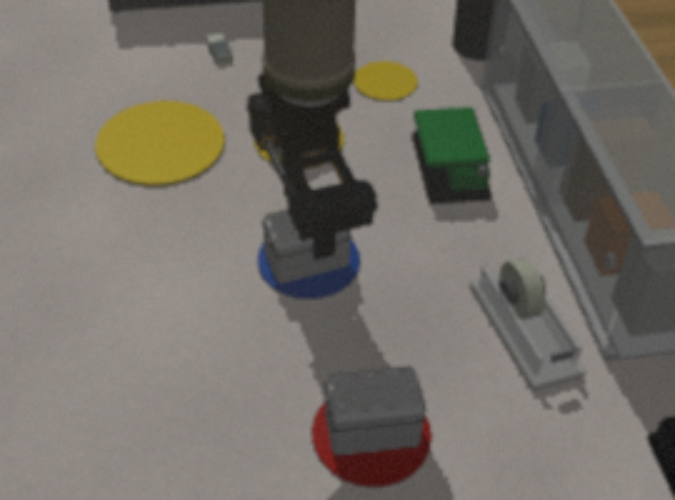

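Scene view: the open fingers straddle the blue tin, with about equal gaps on either side. Next: descend, then close at 25 N.

```bash
python3 -m pendant '[{"translation":[0,0,-1.2],"angular":[0,0,0],"hand":1},{"translation":[0,0,-1.2],"angular":[0,0,0],"hand":1},{"translation":[0,0,-1],"angular":[0,0,0],"hand":1},{"translation":[0,0,0],"angular":[0,0,0],"hand":1},{"translation":[0,0,0],"angular":[0,0,0],"hand":-1},{"translation":[0,0,0],"angular":[0,0,0],"hand":-1},{"translation":[0,0,0],"angular":[0,0,0],"hand":-1},{"translation":[0,0,0],"angular":[0,0,0],"hand":-1},{"translation":[0,0,0],"angular":[0,0,0],"hand":-1},{"translation":[0,0,0],"angular":[0,0,0],"hand":-1}]' 25; python3 -c "
from h import *
st()"
```

```text
time: 5.95
ee_pos: [0.5609, -0.0151, 0.0488]
eef_rot: [0.705, 0.06, -0.704, 0.06]
ft_force: [-1.5, -1.1, 1.1]
width: 0.054
t 5.95 tcp [ 0.5609 -0.0151  0.0488] xaxis [ 0. -0. -1.] jaw deg -80.3 j7 -1.66 j1 0.39 F [-1.51 -1.13  1.05] w 0.054
```

```bash
python3 -m pendant '[{"translation":[0,0,0.5],"angular":[0,0,0],"hand":-1},{"translation":[0,0,1],"angular":[0,0,0],"hand":-1},{"translation":[0,0,1],"angular":[0,0,0],"hand":-1},{"translation":[0,0,1],"angular":[0,0,0],"hand":-1},{"translation":[0,0,1],"angular":[0,0,0],"hand":-1},{"translation":[0,0,0.5],"angular":[0,0,0],"hand":-1},{"translation":[0,0,0],"angular":[0,0,0],"hand":-1},{"translation":[0,0,0],"angular":[0,0,0],"hand":-1},{"translation":[0,0,0],"angular":[0,0,0],"hand":-1},{"translation":[0,0,0],"angular":[0,0,0],"hand":-1}]'; for i in 1 2 3; do python3 -c "
from h import *
st()
print(np.round(r.read_state()['joint_torque'],3))"; python3 -m pendant '[{"translation":[0,0,0],"angular":[0,0,0],"hand":-1},{"translation":[0,0,0],"angular":[0,0,0],"hand":-1},{"translation":[0,0,0],"angular":[0,0,0],"hand":-1}]' >/dev/null; done;  python3 -c "
from h import *
im=r.camera('side'); cv2.imwrite('pics/side2.png',cv2.resize(im[100:300,130:400],None,fx=2.5,fy=2.5)[:,:,::-1]);st()"
```

```text
time: 6.95
ee_pos: [0.5605, -0.0149, 0.0981]
eef_rot: [-0.704, -0.06, 0.705, -0.06]
ft_force: [0.4, -0.7, -6.2]
width: 0.0538
t 6.95 tcp [ 0.5605 -0.0149  0.0981] xaxis [-0.001  0.    -1.   ] jaw deg -80.3 j7 -1.63 j1 0.41 F [ 0.4  -0.74 -6.23] w 0.0538
[ 1.8000e-02 -5.8807e+01 -7.3670e+00 -3.6202e+01 -1.1000e-02 -6.2000e-02
 -1.0000e-03]
t 7.25 tcp [ 0.5608 -0.0149  0.0985] xaxis [-0. -0. -1.] jaw deg -80.3 j7 -1.63 j1 0.41 F [-0.42 -0.4  -6.39] w 0.054
[-2.0000e-03 -5.8631e+01 -7.3530e+00 -3.6167e+01 -1.2000e-02 -6.4000e-02
  0.0000e+00]
t 7.55 tcp [ 0.5608 -0.0149  0.0986] xaxis [ 0. -0. -1.] jaw deg -80.3 j7 -1.63 j1 0.41 F [ 0.61  0.   -6.12] w 0.054
[-3.0000e-03 -5.8662e+01 -7.3570e+00 -3.6194e+01 -1.2000e-02 -6.6000e-02
  0.0000e+00]
t 7.9 tcp [ 0.5608 -0.015   0.0986] xaxis [ 0. -0. -1.] jaw deg -80.3 j7 -1.63 j1 0.41 F [ 0.69 -0.52 -5.63] w 0.0543
```

View pics/side2.png

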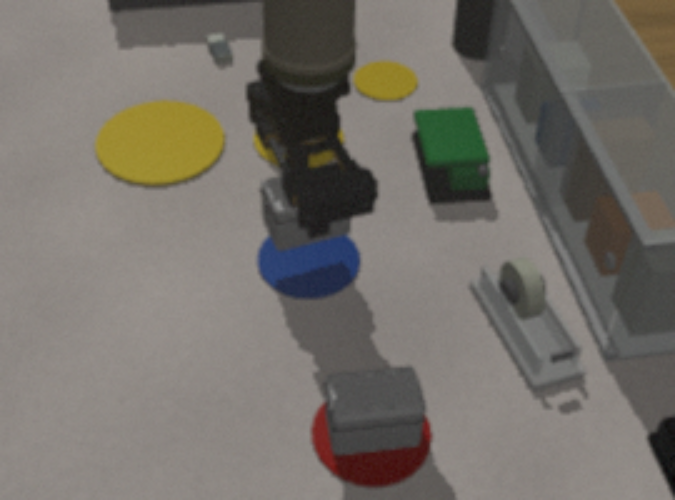

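Blue tin: clear of its coaster (side view), ft_z about -6.1 N, so it is probably the heavy one. I'll set it back down, then go to yellow.

```bash
python3 -m pendant '[{"translation":[0,0,-1],"angular":[0,0,0],"hand":-1},{"translation":[0,0,-1],"angular":[0,0,0],"hand":-1},{"translation":[0,0,-1],"angular":[0,0,0],"hand":-1},{"translation":[0,0,-1],"angular":[0,0,0],"hand":-1},{"translation":[0,0,-0.5],"angular":[0,0,0],"hand":-1},{"translation":[0,0,-0.3],"angular":[0,0,0],"hand":-1},{"translation":[0,0,-0.2],"angular":[0,0,0],"hand":-1},{"translation":[0,0,0],"angular":[0,0,0],"hand":-1},{"translation":[0,0,0],"angular":[0,0,0],"hand":-1}]';python3 -m pendant '[{"translation":[0,0,0],"angular":[0,0,0],"hand":1},{"translation":[0,0,0],"angular":[0,0,0],"hand":1},{"translation":[0,0,0],"angular":[0,0,0],"hand":1},{"translation":[0,0,0],"angular":[0,0,0],"hand":1},{"translation":[0,0,0],"angular":[0,0,0],"hand":1}]'
```

```text
time: 8.8
ee_pos: [0.5611, -0.0149, 0.0489]
eef_rot: [0.705, 0.06, -0.704, 0.06]
ft_force: [0.5, -0.7, -6.7]
width: 0.0538
time: 9.3
ee_pos: [0.561, -0.0149, 0.0487]
eef_rot: [0.705, 0.06, -0.704, 0.06]
ft_force: [0.5, -0.2, -0.3]
width: 0.0837
```

```bash
python3 -m pendant '[{"translation":[0,0,1],"angular":[0,0,0],"hand":1},{"translation":[0,0,2],"angular":[0,0,0],"hand":1},{"translation":[0,0,2],"angular":[0,0,0],"hand":1},{"translation":[0,0,2],"angular":[0,0,0],"hand":1},{"translation":[0,0,3],"angular":[0,0,0],"hand":1},{"translation":[0,0,3],"angular":[0,0,0],"hand":1},{"translation":[0.2,2.1,1],"angular":[0,0,1.4],"hand":1},{"translation":[0.2,2.1,0],"angular":[0,0,1.4],"hand":1},{"translation":[0.2,2.1,0],"angular":[0,0,1.4],"hand":1},{"translation":[0.2,2.1,0],"angular":[0,0,1.4],"hand":1},{"translation":[0.2,2.1,0],"angular":[0,0,1.4],"hand":1},{"translation":[0.2,2.1,0],"angular":[0,0,1.4],"hand":1},{"translation":[0.2,2.1,0],"angular":[0,0,1.4],"hand":1},{"translation":[0.2,2.1,0],"angular":[0,0,1.4],"hand":1},{"translation":[0.2,2.1,0],"angular":[0,0,1.4],"hand":1},{"translation":[0.2,2.1,0],"angular":[0,0,1.4],"hand":1},{"translation":[0,0,0],"angular":[0,0,0],"hand":1},{"translation":[0,0,0],"angular":[0,0,0],"hand":1}]'; python3 -c "
from h import *
st(); im=r.camera('wrist'); cv2.imwrite('pics/w3.png',im[:,:,::-1])
im=r.camera('scene'); cv2.imwrite('pics/scene3.png',cv2.resize(im[100:300,130:400],None,fx=2.5,fy=2.5)[:,:,::-1])"
```

```text
time: 11.1
ee_pos: [0.58, 0.1962, 0.1874]
eef_rot: [-0.691, -0.146, 0.693, -0.146]
ft_force: [1.0, -0.8, 0.2]
width: 0.0873
t 11.1 tcp [0.58   0.1962 0.1874] xaxis [-0.002 -0.    -1.   ] jaw deg -66.17 j7 -1.75 j1 0.13 F [ 0.98 -0.75  0.22] w 0.0873
```

View pics/w3.png

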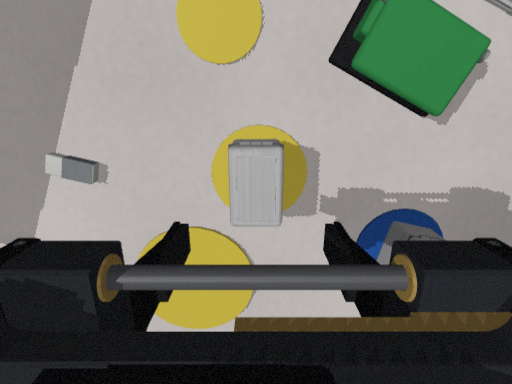

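View pics/scene3.png

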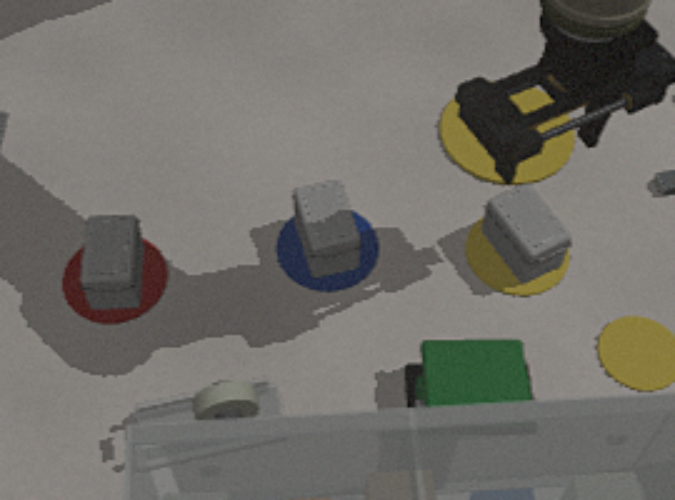

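Blue tin stands back on its coaster (scene crop at (325,235)). In the wrist view the yellow tin is centred at column 256 and square to the jaws.

```bash
python3 -c "
from h import *
print(*rect(back('wrist',[(230,146),(282,146),(283,226),(231,226)],.060)))"; python3 -m pendant '[{"translation":[0,0,-2],"angular":[0,0,0],"hand":1},{"translation":[0,0,-2],"angular":[0,0,0],"hand":1},{"translation":[0,0,-2],"angular":[0,0,0],"hand":1},{"translation":[0,0,-2],"angular":[0,0,0],"hand":1},{"translation":[0,0,-2],"angular":[0,0,0],"hand":1},{"translation":[0,0,-2],"angular":[0,0,0],"hand":1},{"translation":[0,0,-1],"angular":[0,0,0],"hand":1},{"translation":[0,0,-1],"angular":[0,0,0],"hand":1},{"translation":[0,0,0],"angular":[0,0,0],"hand":1},{"translation":[0,0,0],"angular":[0,0,0],"hand":1}]'; python3 -c "
from h import *
st()"
```

```text
[0.5814 0.1948] lens [0.049 0.083 0.054 0.083] yaw 24.4
time: 12.2
ee_pos: [0.5811, 0.1951, 0.0492]
eef_rot: [0.692, 0.145, -0.692, 0.145]
ft_force: [-0.6, -0.4, 0.0]
width: 0.087
t 12.2 tcp [0.5811 0.1951 0.0492] xaxis [ 0.001  0.    -1.   ] jaw deg -66.31 j7 -1.82 j1 0.09 F [-0.55 -0.44  0.04] w 0.087
```

```bash
python3 -m pendant '[{"translation":[0,0,0],"angular":[0,0,0],"hand":-1},{"translation":[0,0,0],"angular":[0,0,0],"hand":-1},{"translation":[0,0,0],"angular":[0,0,0],"hand":-1},{"translation":[0,0,0],"angular":[0,0,0],"hand":-1},{"translation":[0,0,0],"angular":[0,0,0],"hand":-1},{"translation":[0,0,0],"angular":[0,0,0],"hand":-1},{"translation":[0,0,0.5],"angular":[0,0,0],"hand":-1},{"translation":[0,0,1],"angular":[0,0,0],"hand":-1},{"translation":[0,0,1],"angular":[0,0,0],"hand":-1},{"translation":[0,0,1],"angular":[0,0,0],"hand":-1},{"translation":[0,0,1],"angular":[0,0,0],"hand":-1},{"translation":[0,0,0.5],"angular":[0,0,0],"hand":-1},{"translation":[0,0,0],"angular":[0,0,0],"hand":-1},{"translation":[0,0,0],"angular":[0,0,0],"hand":-1},{"translation":[0,0,0],"angular":[0,0,0],"hand":-1},{"translation":[0,0,0],"angular":[0,0,0],"hand":-1},{"translation":[0,0,0],"angular":[0,0,0],"hand":-1}]' 25; for i in 1 2 3; do python3 -m pendant '[{"translation":[0,0,0],"angular":[0,0,0],"hand":-1},{"translation":[0,0,0],"angular":[0,0,0],"hand":-1},{"translation":[0,0,0],"angular":[0,0,0],"hand":-1}]'; done;  python3 -c "
from h import *
im=r.camera('side'); cv2.imwrite('pics/side4.png',cv2.resize(im[50:250,130:400],None,fx=2.5,fy=2.5)[:,:,::-1]);st()"
```

```text
time: 13.9
ee_pos: [0.5806, 0.195, 0.0983]
eef_rot: [-0.692, -0.145, 0.692, -0.145]
ft_force: [-0.2, -0.7, -3.0]
width: 0.0536
time: 14.2
ee_pos: [0.5808, 0.195, 0.0986]
eef_rot: [0.692, 0.145, -0.692, 0.145]
ft_force: [-0.0, -0.2, -1.5]
width: 0.0538
time: 14.5
ee_pos: [0.5808, 0.1951, 0.0986]
eef_rot: [0.692, 0.145, -0.692, 0.145]
ft_force: [-0.6, 0.3, -2.2]
width: 0.0536
time: 14.8
ee_pos: [0.5808, 0.195, 0.0986]
eef_rot: [0.692, 0.145, -0.692, 0.145]
ft_force: [0.3, -0.1, -2.9]
width: 0.0539
t 14.85 tcp [0.5808 0.195  0.0986] xaxis [ 0. -0. -1.] jaw deg -66.3 j7 -1.79 j1 0.11 F [ 0.39 -0.84 -1.74] w 0.0539
```

View pics/side4.png

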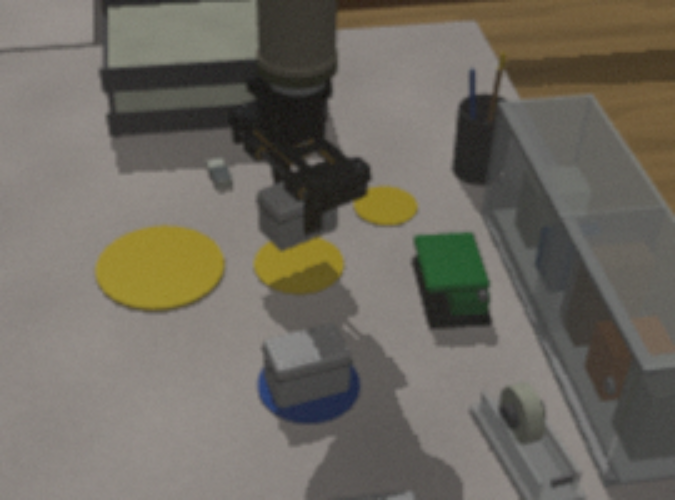

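Yellow tin: about -2.3 N, so light. I'll set it back down and release.

```bash
python3 -m pendant '[{"translation":[0,0,-1],"angular":[0,0,0],"hand":-1},{"translation":[0,0,-1],"angular":[0,0,0],"hand":-1},{"translation":[0,0,-1],"angular":[0,0,0],"hand":-1},{"translation":[0,0,-1],"angular":[0,0,0],"hand":-1},{"translation":[0,0,-0.5],"angular":[0,0,0],"hand":-1},{"translation":[0,0,-0.3],"angular":[0,0,0],"hand":-1},{"translation":[0,0,-0.2],"angular":[0,0,0],"hand":-1},{"translation":[0,0,0],"angular":[0,0,0],"hand":-1},{"translation":[0,0,0],"angular":[0,0,0],"hand":-1}]';python3 -m pendant '[{"translation":[0,0,0],"angular":[0,0,0],"hand":1},{"translation":[0,0,0],"angular":[0,0,0],"hand":1},{"translation":[0,0,0],"angular":[0,0,0],"hand":1},{"translation":[0,0,0],"angular":[0,0,0],"hand":1},{"translation":[0,0,0],"angular":[0,0,0],"hand":1},{"translation":[0,0,1],"angular":[0,0,0],"hand":1},{"translation":[0,0,2],"angular":[0,0,0],"hand":1},{"translation":[0,0,2],"angular":[0,0,0],"hand":1},{"translation":[0,0,2],"angular":[0,0,0],"hand":1},{"translation":[0,0,3],"angular":[0,0,0],"hand":1},{"translation":[0,0,3],"angular":[0,0,0],"hand":1},{"translation":[0,0,1],"angular":[0,0,0],"hand":1}]'
python3 -m pendant '[{"translation":[0,-2.4,0],"angular":[0,0,-1.35],"hand":1},{"translation":[0,-2.4,0],"angular":[0,0,-1.35],"hand":1},{"translation":[0,-2.4,0],"angular":[0,0,-1.35],"hand":1},{"translation":[0,-2.4,0],"angular":[0,0,-1.35],"hand":1},{"translation":[0,-2.4,0],"angular":[0,0,-1.35],"hand":1},{"translation":[0,-2.4,0],"angular":[0,0,-1.35],"hand":1},{"translation":[0,-2.4,0],"angular":[0,0,-1.35],"hand":1},{"translation":[0,-2.4,0],"angular":[0,0,-1.35],"hand":1},{"translation":[0,-2.4,0],"angular":[0,0,-1.35],"hand":1},{"translation":[0,-2.4,0],"angular":[0,0,-1.35],"hand":1},{"translation":[0.1,-2.4,0],"angular":[0,0,-1.35],"hand":1},{"translation":[0.1,-2.4,0],"angular":[0,0,-1.35],"hand":1},{"translation":[0.1,-2.4,0],"angular":[0,0,-1.35],"hand":1},{"translation":[0.1,-2.4,0],"angular":[0,0,-1.35],"hand":1},{"translation":[0.1,-2.4,0],"angular":[0,0,-1.35],"hand":1},{"translation":[0.1,-2.4,0],"angular":[0,0,-1.35],"hand":1},{"translation":[0.1,-2.4,0],"angular":[0,0,-1.35],"hand":1},{"translation":[0.1,-2.4,0],"angular":[0,0,-1.35],"hand":1},{"translation":[0,-0.2,0],"angular":[0,0,0],"hand":1},{"translation":[0,0,0],"angular":[0,0,0],"hand":1}]'; python3 -c "
from h import *
st(); im=r.camera('wrist'); cv2.imwrite('pics/w5.png',im[:,:,::-1])
im=r.camera('scene'); cv2.imwrite('pics/scene5.png',cv2.resize(im[100:300,130:400],None,fx=2.5,fy=2.5)[:,:,::-1])"
```

```text
time: 15.75
ee_pos: [0.581, 0.1952, 0.0489]
eef_rot: [0.692, 0.145, -0.692, 0.145]
ft_force: [0.2, -0.3, -2.4]
width: 0.0539
time: 16.95
ee_pos: [0.5819, 0.1959, 0.1927]
eef_rot: [0.694, 0.145, -0.69, 0.145]
ft_force: [-0.0, -0.2, 0.1]
width: 0.0874
time: 18.95
ee_pos: [0.5887, -0.2401, 0.1883]
eef_rot: [-0.707, 0.004, 0.707, 0.004]
ft_force: [0.6, 0.3, 0.6]
width: 0.0869
t 18.95 tcp [ 0.5887 -0.2401  0.1883] xaxis [-0.  0. -1.] jaw deg -90.7 j7 -1.39 j1 0.65 F [0.58 0.35 0.62] w 0.0869
```

View pics/w5.png

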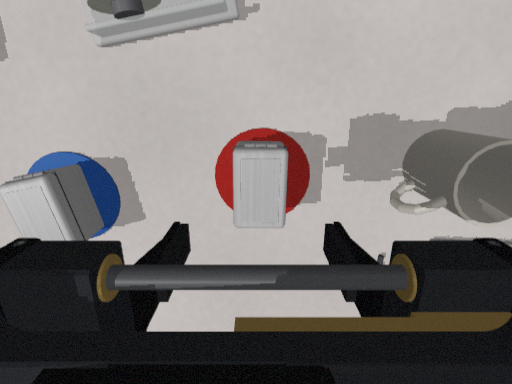

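View pics/scene5.png

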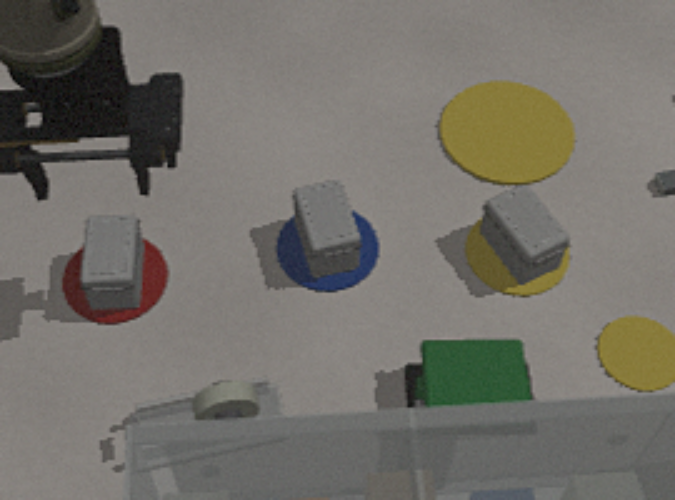

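Blue and yellow tins are both back (scene crop). The red tin is at wrist column 260, about 4 mm toward -y of the jaw centre, and square. I'll shift -0.4 cm in y and descend.

```bash
python3 -m pendant '[{"translation":[0,-0.2,-2],"angular":[0,0,0],"hand":1},{"translation":[0,-0.2,-2],"angular":[0,0,0],"hand":1},{"translation":[0,0,-2],"angular":[0,0,0],"hand":1},{"translation":[0,0,-2],"angular":[0,0,0],"hand":1},{"translation":[0,0,-2],"angular":[0,0,0],"hand":1},{"translation":[0,0,-2],"angular":[0,0,0],"hand":1},{"translation":[0,0,-1],"angular":[0,0,0],"hand":1},{"translation":[0,0,-1],"angular":[0,0,0],"hand":1},{"translation":[0,0,0],"angular":[0,0,0],"hand":1},{"translation":[0,0,0],"angular":[0,0,0],"hand":1}]'; python3 -c "
from h import *
st()"
```

```text
time: 20.05
ee_pos: [0.5892, -0.2429, 0.0492]
eef_rot: [0.707, -0.004, -0.707, -0.004]
ft_force: [0.0, -0.7, 0.9]
width: 0.0873
t 20.05 tcp [ 0.5892 -0.2429  0.0492] xaxis [ 0.001 -0.    -1.   ] jaw deg -90.59 j7 -1.44 j1 0.63 F [ 0.02 -0.65  0.87] w 0.0873
```

```bash
python3 -m pendant '[{"translation":[0,0,0],"angular":[0,0,0],"hand":-1},{"translation":[0,0,0],"angular":[0,0,0],"hand":-1},{"translation":[0,0,0],"angular":[0,0,0],"hand":-1},{"translation":[0,0,0],"angular":[0,0,0],"hand":-1},{"translation":[0,0,0],"angular":[0,0,0],"hand":-1},{"translation":[0,0,0],"angular":[0,0,0],"hand":-1},{"translation":[0,0,0.5],"angular":[0,0,0],"hand":-1},{"translation":[0,0,1],"angular":[0,0,0],"hand":-1},{"translation":[0,0,1],"angular":[0,0,0],"hand":-1},{"translation":[0,0,1],"angular":[0,0,0],"hand":-1},{"translation":[0,0,1],"angular":[0,0,0],"hand":-1},{"translation":[0,0,0.5],"angular":[0,0,0],"hand":-1},{"translation":[0,0,0],"angular":[0,0,0],"hand":-1},{"translation":[0,0,0],"angular":[0,0,0],"hand":-1},{"translation":[0,0,0],"angular":[0,0,0],"hand":-1},{"translation":[0,0,0],"angular":[0,0,0],"hand":-1},{"translation":[0,0,0],"angular":[0,0,0],"hand":-1}]' 25; for i in 1 2 3; do python3 -m pendant '[{"translation":[0,0,0],"angular":[0,0,0],"hand":-1},{"translation":[0,0,0],"angular":[0,0,0],"hand":-1},{"translation":[0,0,0],"angular":[0,0,0],"hand":-1}]'; done;  python3 -c "
from h import *
im=r.camera('side'); cv2.imwrite('pics/side6.png',cv2.resize(im[100:300,130:400],None,fx=2.5,fy=2.5)[:,:,::-1]);st()"
```

```text
time: 21.75
ee_pos: [0.5886, -0.2428, 0.0982]
eef_rot: [-0.707, 0.004, 0.707, 0.004]
ft_force: [-0.8, -0.4, -1.6]
width: 0.0536
time: 22.05
ee_pos: [0.5888, -0.243, 0.0986]
eef_rot: [0.707, -0.004, -0.707, -0.004]
ft_force: [-0.4, 0.5, -0.5]
width: 0.054
time: 22.35
ee_pos: [0.5888, -0.243, 0.0986]
eef_rot: [0.707, -0.004, -0.707, -0.004]
ft_force: [0.1, 0.3, -1.5]
width: 0.0539
time: 22.65
ee_pos: [0.5888, -0.243, 0.0986]
eef_rot: [0.707, -0.004, -0.707, -0.004]
ft_force: [0.2, 0.3, -1.6]
width: 0.0539
t 22.7 tcp [ 0.5888 -0.243   0.0986] xaxis [ 0. -0. -1.] jaw deg -90.6 j7 -1.42 j1 0.64 F [-0.15  0.2  -2.09] w 0.0541
```

View pics/side6.png

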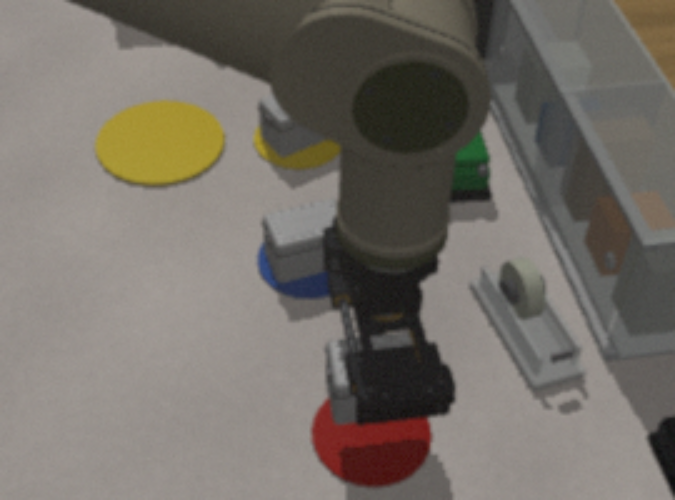

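Red is light too, about -1.6 N. Blue, at about 6.1 N, is the heavy one. I'll set red back down and return to blue.

```bash
python3 -m pendant '[{"translation":[0,0,-1],"angular":[0,0,0],"hand":-1},{"translation":[0,0,-1],"angular":[0,0,0],"hand":-1},{"translation":[0,0,-1],"angular":[0,0,0],"hand":-1},{"translation":[0,0,-1],"angular":[0,0,0],"hand":-1},{"translation":[0,0,-0.5],"angular":[0,0,0],"hand":-1},{"translation":[0,0,-0.3],"angular":[0,0,0],"hand":-1},{"translation":[0,0,-0.2],"angular":[0,0,0],"hand":-1},{"translation":[0,0,0],"angular":[0,0,0],"hand":-1},{"translation":[0,0,0],"angular":[0,0,0],"hand":-1}]';python3 -m pendant '[{"translation":[0,0,0],"angular":[0,0,0],"hand":1},{"translation":[0,0,0],"angular":[0,0,0],"hand":1},{"translation":[0,0,0],"angular":[0,0,0],"hand":1},{"translation":[0,0,0],"angular":[0,0,0],"hand":1},{"translation":[0,0,0],"angular":[0,0,0],"hand":1},{"translation":[0,0,1],"angular":[0,0,0],"hand":1},{"translation":[0,0,2],"angular":[0,0,0],"hand":1},{"translation":[0,0,2],"angular":[0,0,0],"hand":1},{"translation":[0,0,2],"angular":[0,0,0],"hand":1},{"translation":[0,0,3],"angular":[0,0,0],"hand":1},{"translation":[0,0,3],"angular":[0,0,0],"hand":1},{"translation":[0,0,1],"angular":[0,0,0],"hand":1}]'
python3 -m pendant '[{"translation":[-0.2,1.6,0],"angular":[0,0,0.7],"hand":1},{"translation":[-0.2,1.6,0],"angular":[0,0,0.7],"hand":1},{"translation":[-0.2,1.6,0],"angular":[0,0,0.7],"hand":1},{"translation":[-0.2,1.6,0],"angular":[0,0,0.7],"hand":1},{"translation":[-0.2,1.6,0],"angular":[0,0,0.7],"hand":1},{"translation":[-0.2,1.6,0],"angular":[0,0,0.7],"hand":1},{"translation":[-0.2,1.6,0],"angular":[0,0,0.7],"hand":1},{"translation":[-0.2,1.6,0],"angular":[0,0,0.7],"hand":1},{"translation":[-0.2,1.6,0],"angular":[0,0,0.7],"hand":1},{"translation":[-0.2,1.6,0],"angular":[0,0,0.7],"hand":1},{"translation":[-0.2,1.6,0],"angular":[0,0,0.7],"hand":1},{"translation":[-0.2,1.6,0],"angular":[0,0,0.7],"hand":1},{"translation":[-0.2,1.6,0],"angular":[0,0,0.7],"hand":1},{"translation":[-0.2,1.6,0],"angular":[0,0,0.7],"hand":1},{"translation":[0,0.4,0],"angular":[0,0,0.5],"hand":1},{"translation":[0,0,0],"angular":[0,0,0],"hand":1},{"translation":[0,0,0],"angular":[0,0,0],"hand":1}]'; python3 -c "
from h import *
st(); im=r.camera('wrist'); cv2.imwrite('pics/w7.png',im[:,:,::-1])"
```

```text
time: 23.6
ee_pos: [0.5891, -0.2431, 0.0489]
eef_rot: [0.707, -0.004, -0.707, -0.004]
ft_force: [0.7, 0.3, -1.9]
width: 0.054
time: 24.8
ee_pos: [0.5902, -0.2432, 0.193]
eef_rot: [0.709, -0.004, -0.705, -0.003]
ft_force: [1.2, -0.9, 0.0]
width: 0.0868
time: 26.5
ee_pos: [0.5609, -0.0158, 0.1885]
eef_rot: [-0.705, -0.059, 0.705, -0.06]
ft_force: [1.0, -0.8, -0.3]
width: 0.0871
t 26.5 tcp [ 0.5609 -0.0158  0.1885] xaxis [-0. -0. -1.] jaw deg -80.36 j7 -1.58 j1 0.45 F [ 1.04 -0.82 -0.25] w 0.0871
```

View pics/w7.png

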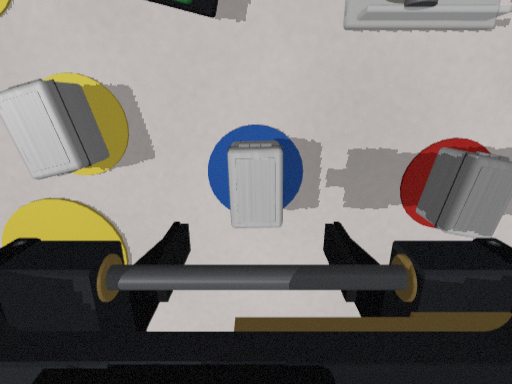

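All three tins stand upright, and the blue one is centred at column 256. I'll grip it and lift 20 cm.

```bash
python3 -m pendant '[{"translation":[0,0,-2],"angular":[0,0,0],"hand":1},{"translation":[0,0,-2],"angular":[0,0,0],"hand":1},{"translation":[0,0,-2],"angular":[0,0,0],"hand":1},{"translation":[0,0,-2],"angular":[0,0,0],"hand":1},{"translation":[0,0,-2],"angular":[0,0,0],"hand":1},{"translation":[0,0,-2],"angular":[0,0,0],"hand":1},{"translation":[0,0,-1],"angular":[0,0,0],"hand":1},{"translation":[0,0,-1],"angular":[0,0,0],"hand":1},{"translation":[0,0,0],"angular":[0,0,0],"hand":1},{"translation":[0,0,0],"angular":[0,0,0],"hand":1},{"translation":[0,0,0],"angular":[0,0,0],"hand":-1},{"translation":[0,0,0],"angular":[0,0,0],"hand":-1},{"translation":[0,0,0],"angular":[0,0,0],"hand":-1},{"translation":[0,0,0],"angular":[0,0,0],"hand":-1},{"translation":[0,0,0],"angular":[0,0,0],"hand":-1},{"translation":[0,0,0],"angular":[0,0,0],"hand":-1}]' 25
python3 -m pendant '[{"translation":[0,0,0.5],"angular":[0,0,0],"hand":-1},{"translation":[0,0,1],"angular":[0,0,0],"hand":-1},{"translation":[0,0,1.5],"angular":[0,0,0],"hand":-1},{"translation":[0,0,1.5],"angular":[0,0,0],"hand":-1},{"translation":[0,0,1.5],"angular":[0,0,0],"hand":-1},{"translation":[0,0,1.5],"angular":[0,0,0],"hand":-1},{"translation":[0,0,1.5],"angular":[0,0,0],"hand":-1},{"translation":[0,0,1.5],"angular":[0,0,0],"hand":-1},{"translation":[0,0,1.5],"angular":[0,0,0],"hand":-1},{"translation":[0,0,1.5],"angular":[0,0,0],"hand":-1},{"translation":[0,0,1.5],"angular":[0,0,0],"hand":-1},{"translation":[0,0,1.5],"angular":[0,0,0],"hand":-1},{"translation":[0,0,1.5],"angular":[0,0,0],"hand":-1},{"translation":[0,0,1],"angular":[0,0,0],"hand":-1},{"translation":[0,0,0.5],"angular":[0,0,0],"hand":-1}]'
python3 -m pendant '[{"translation":[0,0,0],"angular":[0,0,0],"hand":-1},{"translation":[0,0,0],"angular":[0,0,0],"hand":-1},{"translation":[0,0,0],"angular":[0,0,0],"hand":-1},{"translation":[0,0,0],"angular":[0,0,0],"hand":-1},{"translation":[0,0,0],"angular":[0,0,0],"hand":-1},{"translation":[0,0,0],"angular":[0,0,0],"hand":-1},{"translation":[0,0,0],"angular":[0,0,0],"hand":-1},{"translation":[0,0,0],"angular":[0,0,0],"hand":-1}]'; python3 -c "
from h import *
st()
for c in('scene','side'):
  im=r.camera(c); cv2.imwrite('pics/%s8.png'%c,cv2.resize(im[60:300,110:410],None,fx=2.5,fy=2.5)[:,:,::-1])
st();print(np.abs(r.read_state()['joint_vel']).max())"
```

```text
time: 28.15
ee_pos: [0.5608, -0.015, 0.0487]
eef_rot: [0.705, 0.06, -0.705, 0.06]
ft_force: [-0.0, -1.2, 1.2]
width: 0.0541
time: 29.65
ee_pos: [0.5611, -0.0149, 0.2448]
eef_rot: [0.705, 0.06, -0.704, 0.06]
ft_force: [-0.2, -0.3, -5.8]
width: 0.0543
time: 30.45
ee_pos: [0.5608, -0.0149, 0.2436]
eef_rot: [-0.705, -0.06, 0.705, -0.06]
ft_force: [0.0, 0.2, -5.5]
width: 0.0543
t 30.45 tcp [ 0.5608 -0.0149  0.2436] xaxis [ 0. -0. -1.] jaw deg -80.3 j7 -1.56 j1 0.46 F [ 0.05  0.17 -5.52] w 0.0543
t 30.55 tcp [ 0.5608 -0.015   0.2436] xaxis [ 0. -0. -1.] jaw deg -80.3 j7 -1.56 j1 0.46 F [-0.2  -0.12 -5.49] w 0.054
0.0021346063522127536
```

View pics/scene8.png

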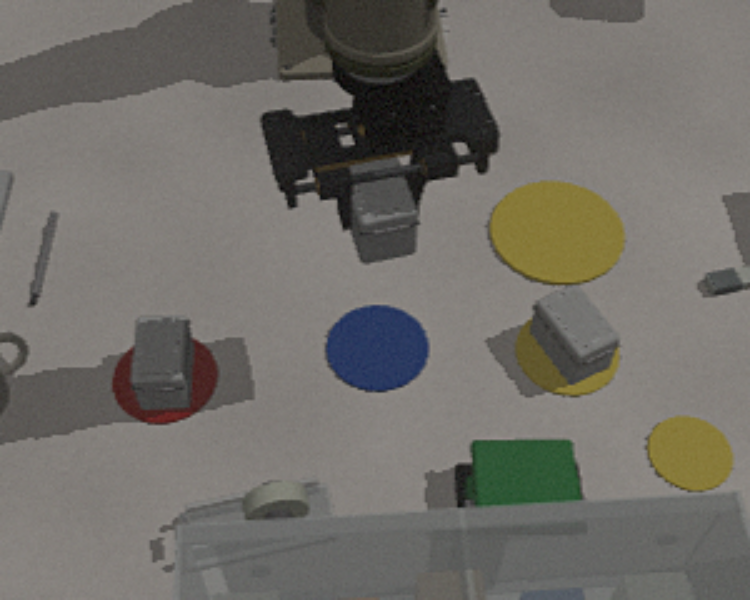

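View pics/side8.png

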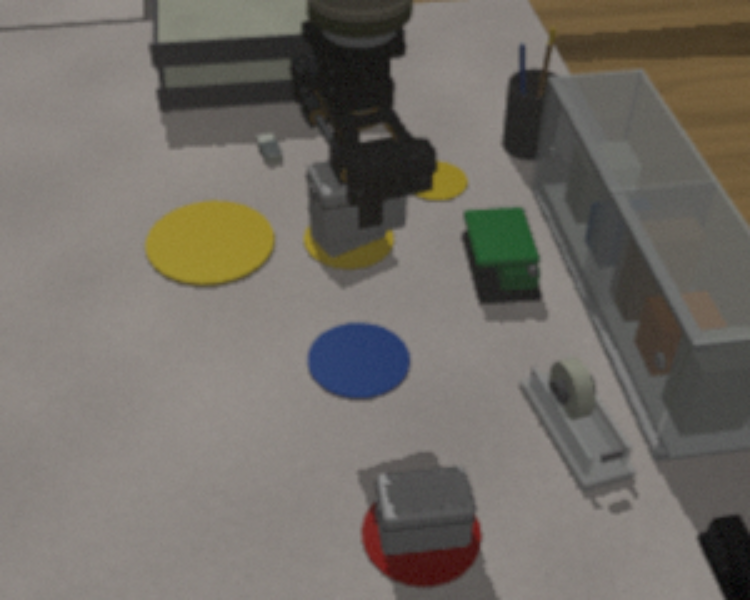

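The blue tin is held upright with its centre at about z 0.23. Red (scene crop (162,365)) and yellow (575,335) stand on their coasters. I'll hand the job in.

```bash
python3 -c "
from h import *
r.close_job(); st()"
```

```text
the job is handed in; nothing more can be done
the job is handed in; nothing more can be done
```

I hefted the tins in order at a 25 N grip, each about 5 cm off its coaster for around a second and stood back: blue read about 6.1 N, yellow about 2.3 N and red about 1.6 N. The tin from the blue coaster is the heaviest. I handed in with it held still and upright, its centre about 23 cm above the desk by the arm's reading.

In the last camera pictures, the yellow and red tins stood upright on their coasters and nothing else looked moved. The final force reading on the held tin was about 5.5 N, a little below the first lift but still clearly the heavy one. No checks failed. The job was handed in at about 31 s, and I got no verdict or state reading after that.

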